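Sort the budgie's things after the cage clean

ROBOT

A 6-joint arm with a two-finger parallel gripper is mounted at the origin on the work surface. World frame = base frame: x ahead of the robot, y to its left, z up, the work surface at z = 0. Lengths are in mm, angles in rad, forces in N, time in s.
With the tool pointing down it reaches from about 350 to 1000 mm from the base axis. Payload 7.1 kg.
Tool frame: the origin (TCP) lies midway between the tips of the shut fingers; the grasp point (between the pads) lies robot.tcp_to_grasp behind it (robot.tcp_to_grasp is the distance from the TCP to the grasp point, in mm); z points along the fingers, y is the line along which they close (so a half turn about z gives the same grasp; the last joint's range is limited). The gripper opens to 85 mm and grips with 20 to 120 N. Pads are 22 mm wide; open, the fingers measure 114 mm over their backs; the gripper's body (76 mm by 85 mm) begins 54 mm behind the grasp point. The pads swing forward as they close: fully open they stand 13 mm farther back than shut.
Start: joints at [-1.18, 0.423, 1.63, -0, 1.089, -0.019], TCP at [249.032, -573.226, 231.319] pointing down, gripper open.
Joint ranges: [-3, 3], [-0.9, 2.11], [0.09, 2.58], [-1.31, 4.45], [0.11, 2.69], [-2.54, 2.54]. Speed limits (rad/s): [2.39, 2.39, 3.01, 3.14, 3.14, 3.14].

INTERFACE

Orientations are given as a 3x3 rotation matrix whose columns are the frame's x, y, z axes.
In Python, from station import robot gives the robot as it stands.
- The arm moves only by the tool send_rows, never from a script. Its argument "plan" is a list of rows, each a list of 2 entries, a list of its own where there are three numbers: the shift along the tool's x, y, z in units of 60 mm (1.0 is 60 mm), then the turn, a rotation vector about the tool's x, y, z in units of 5 degrees (1.0 is 5 degrees). A call has 1 to 12 rows; each row shifts and turns the commanded pose from where the row before left it, along the tool's axes as they then stand; what a row does not reach is not made up. A row lasts 1/8 s, in which the tool goes at most 62.5 mm and 10.7 degrees, less where a joint would pass 70% of its speed; a pose out of reach is approached as far as the arm can. A call is refused whole if a number of a shift passes 1 or a number of a turn 1, either way. A call with a gripper value outside its range is refused whole. "hand" is the opening, from 0 (shut) to 1 (fully open), set as the call begins (left out, the last holds). The fingers move at their own pace and stop on an object; "newtons" is the grip in N (left out, the last holds). Time passes only in rows, so rows that do not move let the fingers close. It gives the time, the measured TCP pose, the force, the opening and the grip force at its end, in the units of the state.
- robot.read_state(): the state, without advancing time (a new reading comes with each control period).
- robot.grab_frame(name): name is "scene" or "top"; returns a dict with "pixels" (384x512x3 uint8, blue, green, red), "camera_matrix" (3x3 intrinsics, pixels), "k1" (the pictures are not rectified: a ray, as slopes to the right and down, at radius r is drawn at 1 + k1 r^2 times it, then the intrinsics apply), "pose" (4x4, takes a point from camera to world coordinates). Camera axes: x right, y up, looking along -z (the intrinsics and any distortion apply to the point x, -y, -z); pixel columns grow to the right and rows downward; lengths in mm; the calibration is good to about 2 mm. A picture is of the moment at which its call begins. There is no depth.
- robot.finish_job(): hands the job in; it is judged then, once.
Trained networks look in the newest picture that a camera, given by its name, has taken for a name from the list of things; names that differ only in an ending like _2 or _b are one class to them, and where a whole thing is asked for, a point or a joint stands for the part that bears it (a point fixed in the world has none). Each returns a list of dicts, best first, with "confidence" (0 to 1); they miss things now and then, are a little off and sometimes report something else, mostly with a low value. They report only what shows in the picture. A call takes as long as a camera call.
- robot.look_for(thing, camera): "point" ([column, row] in pixels, amid what is visible of it).
- robot.trace(thing, camera): "mask" (384x512 bool, what is visible of it) and "point" ([column, row] in pixels, amid what is visible of it).
- robot.pinpoint(thing, camera): "point" ([column, row] in pixels: a listed point, or the origin of a listed thing).
The state is a dict: "time_s": time; "joints": joint angles; "joint_vel": joint speeds; "tau": joint torques, N m; "eef_pos": TCP position; "tool_rot": TCP orientation; "contact_force": force on the tool from outside, world axes, zero at the start; "moment": the same for the moment, N m; "grip_width": opening from 0.0 (shut) to 1.0 (fully open); "gripper_force": force on a finger pad.
Only numpy, scipy, OpenCV 4.12 (cv2) and the standard library are available. Lean on these libraries where they do the work, as an engineer would, in place of code of your own. Each camera call takes 0.05 s, during which the arm holds its last target. There are 200 camera calls.

TASK

The budgie cage has just been cleaned, so sort the five small things left lying about: lay the bamboo ring perch and the grey feeding tube flat and side by side on the floor of the litter tray for washing, set the egg gently down in the nest bowl without dropping it, and lay the two worn-out pieces, the short cuttlebone stub and the chewed cork disc, flat and side by side on the dustpan, wholly on its plate. Leave the tray, bowl and dustpan, the long whole cuttlebone and the tea cup standing where they are.

Things in the scene. Friction and masses are not known exactly. Their poses are not given: they have to be found in the camera images.
- ring_perch: bamboo ring perch, a flat ring lying on the table: outer diameter 62 mm, hole 40 mm, 14 mm high; origin at the centre of its underside, z up; belongs in the litter tray
- feeding_tube: grey plastic feeding tube lying on its flat mounting rail: 84 mm long (along its x), 28 mm wide (y), 34 mm high; the tube proper is 28 mm in diameter with its axis 20 mm above the underside, the rail below it 22 mm wide; origin at the centre of its underside, z up; belongs in the litter tray, rail down
- dummy_egg: white ceramic dummy egg standing on a small flat: 26 mm in diameter (widest 12 mm up), 34 mm high; origin at the centre of its underside, z up; belongs in the nest bowl, where it may stand or lie
- cuttlebone_stub: worn-down stub of off-white cuttlebone, one end broken off square, the other round: 46 mm long (along its x), 30 mm wide (y), 14 mm high; origin at the centre of its underside, z up; belongs on the dustpan
- cork_disc: chewed cork disc, 36 mm in diameter, 18 mm high, lying flat; origin at the centre of its underside, z up; belongs on the dustpan
- litter_tray: grey plastic litter tray out of the cage, an open box, loose: 150 mm (x) by 200 mm (y) outside, walls 4 mm thick and 30 mm high, floor 4 mm thick, so 142 by 192 mm inside; a small pull lip on its -x side; origin at the centre of its underside, z up; turned up to about 17 degrees from the robot's axes
- nest_bowl: pale blue ceramic nest bowl, round, loose: 132 mm across the rim, 45 mm high, wall 4 mm, flat inner floor 5 mm above its underside and about 75 mm across, sides flaring (outer diameter 84 mm at the foot, 116 mm at 18 mm up); origin at the centre of its underside, z up
- dustpan: small aluminium dustpan, loose: flat plate 130 mm (x) by 160 mm (y), 3 mm thick; origin at the centre of its underside, z up; -x side: open lip; other sides have 3 mm walls (back, +x, 30 mm high; sides 26 mm, stepping down to 13 mm over the 30 mm next to the lip); a handle runs from the back to 172 mm in +x; turned up to about 17 degrees from the robot's axes
- whole_cuttlebone: the long whole cuttlebone, off-white, both ends round: 119 mm long (x) by 44 mm wide, 14 mm high; origin at the centre of its underside; stays where it is
- tea_cup: small copper tea cup without a handle standing upright, 56 mm across the rim, 70 mm high; origin at the centre of its underside; stays where it is

How it is judged:
By the outcome, as a careful person would: the job done as asked, in the order asked, and still so for the second after the job is handed in, with the robot touching nothing.
It also fails if it takes over 131 s, if anything falls off the work surface, if the arm or the gripper's body presses on something with over 40 N, if the wrist force passes 120 N, or if a joint passes its speed limit or range.

## Working session

There is one attempt and no reset: what is moved stays moved. The work goes in short steps, Python scripts to look and compute and a tool call to move; the robot and the scene stay as the last step left them, time stands still between calls to the robot, and variables do not carry over. Pictures are saved under pics/ and viewed, at most 14 in all, crops included, and the job is handed in when it is done.

Besides the shell and the picture viewer there is one more tool, called after "Request:" in YAML: its name, and indented under it one key for each argument. send_rows: Moves the arm, as the interface text tells. Its arguments: {"type":"object","properties":{"plan":{"type":"array","items":{"type":"array"}},"hand":{"type":"number"},"newtons":{"type":"number"}},"required":["plan"]}

```bash
mkdir -p pics; ls; cat > h.py <<'E'
import numpy as np, cv2
from station import robot
def ray(f,p):
    K=np.array(f["camera_matrix"]);k1=f["k1"]
    d=np.array([(p[0]-K[0,2])/K[0,0],(p[1]-K[1,2])/K[1,1]]);u=d.copy()
    for _ in range(20): u=d/(1+k1*(u@u))
    T=np.array(f["pose"]);return T[:3,3],T[:3,:3]@np.array([u[0],-u[1],-1])
def at(f,p,z):
    o,d=ray(f,p);return o+d*(z-o[2])/d[2]
E
python3 - <<'E'
from h import *
print(robot.read_state()); print(robot.tcp_to_grasp)
H=dict(ring_perch=7,feeding_tube=34,dummy_egg=12,cuttlebone_stub=14,cork_disc=18,litter_tray=30,nest_bowl=45,dustpan=3,whole_cuttlebone=14,tea_cup=70)
F={}
for c in("top","scene"):
    F[c]=robot.grab_frame(c);cv2.imwrite(f"pics/{c}0.png",F[c]["pixels"])
    print(c,np.round(F[c]["pose"],2).tolist())
for n in H:
  for c in("top","scene"):
    for r in robot.trace(n,c)[:2]:
        m=r["mask"].astype(np.uint8)
        ys,xs=np.nonzero(m)
        cn=max(cv2.findContours(m,0,1)[0],key=len)[:,0]
        w=np.array([at(F[c],p,H[n])[:2] for p in cn],np.float32)
        print(n,c,round(r["confidence"],2),np.round(r["point"]),"rect",[np.round(v,1) for v in cv2.minAreaRect(w)])
  for c in("top","scene"):
    for r in robot.pinpoint(n,c)[:1]:
        print("   pin",c,round(r["confidence"],2),np.round(r["point"]),np.round(at(F[c],r["point"],0),0))
E
```

```text
pics
{'time_s': 0.0, 'joints': array([-1.18002857e+00,  4.23847605e-01,  1.63068563e+00, -6.20142469e-06,
        1.08856304e+00, -1.89728904e-02]), 'joint_vel': array([-1.45086158e-03, -1.27794294e-04,  3.82457857e-05,  1.54630466e-04,
       -6.56832270e-04, -2.59032647e-04]), 'tau': array([-1.94519198e-03, -5.57394147e+01, -2.81746835e+01, -1.17289387e-04,
        7.20293261e-03,  5.27120001e-07]), 'eef_pos': array([ 248.81665267, -572.75569997,  230.5431664 ]), 'tool_rot': array([[ 9.17223032e-01,  3.98373664e-01, -5.77807949e-04],
       [ 3.98374083e-01, -9.17221981e-01,  1.38818319e-03],
       [ 2.30374732e-05, -1.50345731e-03, -9.99998870e-01]]), 'contact_force': array([-0.09976565, -0.27396756,  0.13300072]), 'moment': array([ 0.00817253, -0.0200771 ,  0.04154069]), 'gripper_force': 0.0, 'grip_width': 0.9994417873779928}
18.700000000000003
top [[-0.0, 0.99, -0.13, 350.27], [-1.0, -0.0, 0.01, 11.91], [0.01, 0.13, 0.99, 1080.87], [0.0, 0.0, 0.0, 1.0]]
scene [[0.81, -0.47, 0.34, 852.4], [0.58, 0.65, -0.48, -522.3], [0.01, 0.59, 0.81, 891.99], [0.0, 0.0, 0.0, 1.0]]
ring_perch t
[... 2484 characters left out ...]
   pin top 0.73 [104. 175.] [537. 403.   0.]
   pin scene 0.66 [335. 120.] [534. 417.   0.]
whole_cuttlebone top 0.75 [340. 125.] rect [array([ 672.4, -225.7]), array([ 42.4, 118.5]), np.float64(62.6)]
whole_cuttlebone scene 0.57 [264. 283.] rect [array([ 675.3, -226.4]), array([ 49.5, 118.4]), np.float64(63.6)]
   pin top 0.74 [343. 126.] [ 670. -229.    0.]
   pin scene 0.82 [262. 283.] [ 666. -220.    0.]
tea_cup top 0.75 [138. 257.] rect [array([332.8, 293.8]), array([52.4, 59.8]), np.float64(1.8)]
tea_cup scene 0.89 [270. 108.] rect [array([352.3, 273.7]), array([ 54.2, 118.6]), np.float64(34.9)]
   pin top 0.58 [144. 253.] [333. 292.   0.]
   pin scene 0.84 [271. 119.] [347. 290.   0.]
```

```bash
python3 -c "
import cv2
for c in('top','scene'): cv2.imwrite(f'pics/{c}0b.png',cv2.resize(cv2.imread(f'pics/{c}0.png'),(800,600)))"
```

```text
(no output)
```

View pics/top0b.png

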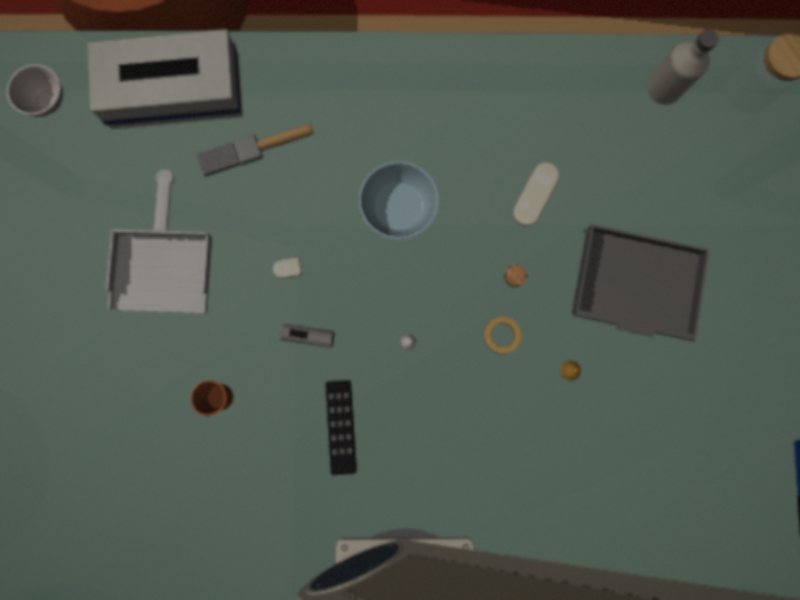

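View pics/scene0b.png

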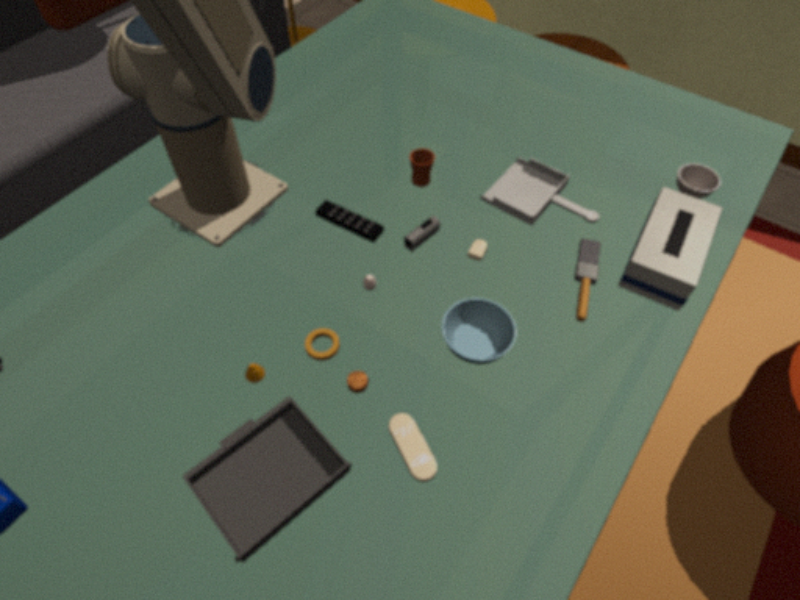

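The top view shows every item: ring at (503,335), tube (307,336), egg (407,342), stub (287,268), cork (515,275), tray on the right, pan on the left and bowl in the middle. The scene view agrees. I'll go in the order asked, ring first.

```bash
cat >> h.py <<'E'
from scipy.spatial.transform import Rotation as R
def down(psi):
    c,s=np.cos(np.radians(psi)),np.sin(np.radians(psi))
    return np.array([[c,s,0],[s,-c,0],[0,0,-1.]])
def rows(*wps):
    """wps: (x,y,z,psi,n) from the measured pose; prints rows in tool units"""
    s=robot.read_state();p=np.array(s["eef_pos"]);M=np.array(s["tool_rot"])
    print("t",round(s["time_s"],2),"tcp",np.round(p,1),"psi",round(np.degrees(np.arctan2(M[1,0],M[0,0])),1),"w",round(s["grip_width"],3),"gf",round(s["gripper_force"],1),"F",np.round(s["contact_force"],1))
    out=[]
    for x,y,z,psi,n in wps:
        for i in range(n):
            k=n-i; d=(M.T@(np.array([x,y,z])-p)/k/60).round(2)
            r=(R.from_matrix(M.T@down(psi)).as_rotvec(degrees=True)/k/5).round(2)
            out.append([d.tolist(),r.tolist()]); p=p+M@d*60; M=M@R.from_rotvec(r*5,degrees=True).as_matrix()
    print(len(out),str(out).replace(" ",""))
E
python3 -c "
from h import *
rows((435,-163,90,77,12))"
```

```text
t 2.1 tcp [ 249.  -573.2  231.3] psi 23.5 w 0.998 gf 0.0 F [ 0.8 -0.1 -0. ]
12 [[[0.46,-0.42,0.2],[-0.0,0.0,-0.89]],[[0.5,-0.38,0.2],[-0.0,0.0,-0.89]],[[0.52,-0.34,0.2],[-0.0,0.0,-0.89]],[[0.55,-0.3,0.19],[-0.0,0.0,-0.89]],[[0.57,-0.26,0.2],[-0.0,0.0,-0.89]],[[0.59,-0.21,0.19],[-0.0,0.0,-0.89]],[[0.6,-0.17,0.2],[-0.0,0.0,-0.89]],[[0.61,-0.12,0.19],[-0.0,0.0,-0.89]],[[0.62,-0.07,0.2],[-0.0,0.0,-0.9]],[[0.63,-0.02,0.19],[-0.0,-0.0,-0.89]],[[0.63,0.02,0.2],[-0.0,-0.0,-0.9]],[[0.62,0.08,0.19],[-0.0,-0.0,-0.89]]]
```

Request:
send_rows:
  plan:
    - [[0.46,-0.42,0.2],[0,0,-0.89]]
    - [[0.5,-0.38,0.2],[0,0,-0.89]]
    - [[0.52,-0.34,0.2],[0,0,-0.89]]
    - [[0.55,-0.3,0.19],[0,0,-0.89]]
    - [[0.57,-0.26,0.2],[0,0,-0.89]]
    - [[0.59,-0.21,0.19],[0,0,-0.89]]
    - [[0.6,-0.17,0.2],[0,0,-0.89]]
    - [[0.61,-0.12,0.19],[0,0,-0.89]]
    - [[0.62,-0.07,0.2],[0,0,-0.9]]
    - [[0.63,-0.02,0.19],[0,0,-0.89]]
    - [[0.63,0.02,0.2],[0,0,-0.9]]
    - [[0.62,0.08,0.19],[0,0,-0.89]]
  hand: 1

```text
time_s: 3.6
eef_pos: [435.7, -162.0, 90.1]
tool_rot: [[0.223, 0.975, 0.001], [0.975, -0.223, -0.0], [-0.0, 0.001, -1.0]]
contact_force: [-0.7, -0.6, -0.5]
grip_width: 1.002
gripper_force: 0.0
```

```bash
python3 -c "
from h import *
rows((435,-163,-3,77,6))
f=robot.grab_frame('scene');cv2.imwrite('pics/s1.png',cv2.resize(f['pixels'][150:320,100:327],(800,600)))"
```

```text
t 3.6 tcp [ 435.7 -162.    90.1] psi 77.1 w 1.002 gf 0.0 F [-0.7 -0.6 -0.5]
6 [[[-0.0,-0.0,0.26],[0.0,0.0,0.0]],[[-0.0,-0.0,0.26],[0.0,0.0,0.0]],[[-0.0,-0.0,0.26],[0.0,0.0,0.01]],[[-0.01,-0.0,0.26],[0.0,0.0,0.0]],[[-0.0,-0.0,0.26],[0.0,0.0,0.01]],[[-0.01,-0.01,0.25],[0.01,0.0,0.0]]]
```

View pics/s1.png

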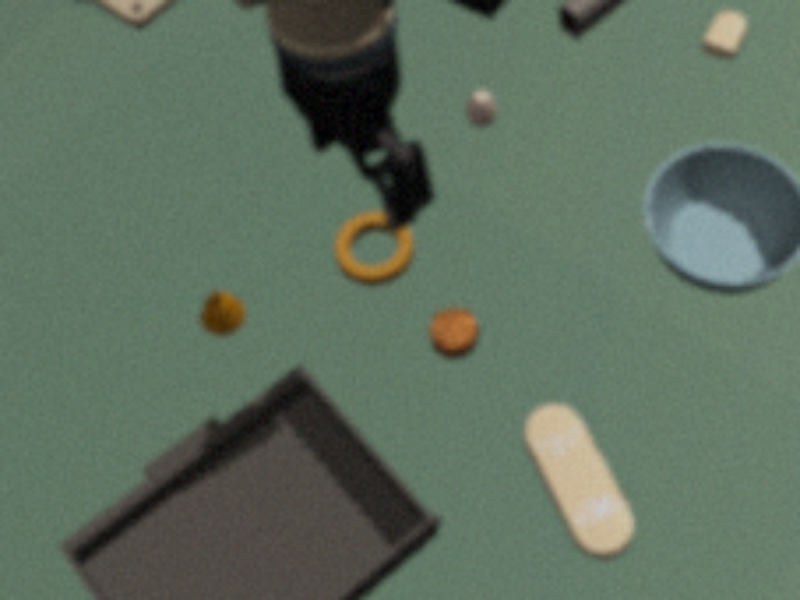

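The gripper hovers just above the ring at (373,247), and the rest is undisturbed. Descending and gripping.

Request:
send_rows:
  plan:
    - [[0,0,0.4],[0,0,0]]
    - [[0,0,0.4],[0,0,0]]
    - [[0,0,0.35],[0,0,0]]
    - [[-0.02,-0.01,0.25],[0,0,0]]
    - [[0,0,0.15],[0,0,0]]

```text
time_s: 4.28
eef_pos: [434.1, -164.2, -3.3]
tool_rot: [[0.226, 0.974, -0.0], [0.974, -0.226, 0.0], [0.0, -0.0, -1.0]]
contact_force: [0.7, -0.6, 0.0]
grip_width: 1.001
gripper_force: 0.0
```

Request:
send_rows:
  plan:
    - [[0,0,0],[0,0,0]]
    - [[0,0,0],[0,0,0]]
    - [[0,0,0],[0,0,0]]
    - [[0,0,0],[0,0,0]]
  hand: 0
  newtons: 30

```text
time_s: 4.78
eef_pos: [434.6, -164.2, -2.0]
tool_rot: [[0.225, 0.974, 0.001], [0.974, -0.225, -0.0], [-0.0, 0.001, -1.0]]
contact_force: [-1.6, 0.3, 6.7]
grip_width: 0.715
gripper_force: 32.9
```

```bash
python3 - <<'E'
from h import *
c,s=np.cos(np.radians(-12.5)),np.sin(np.radians(-12.5))
t=lambda x,y:(521+c*x-s*y,-390+s*x+c*y)
print(t(0,45),t(0,-42))
rows((435,-163,70,77,3),(*t(0,45),70,77.5,6),)
E
```

```text
(np.float64(530.7397826272146), np.float64(-346.066679679603)) (np.float64(511.90953621459965), np.float64(-431.0044322990372))
t 4.78 tcp [ 434.6 -164.2   -2. ] psi 77.0 w 0.715 gf 32.9 F [-1.6  0.3  6.7]
9 [[[0.01,0.0,-0.4],[0.0,0.0,-0.0]],[[0.01,0.0,-0.4],[0.01,0.0,-0.0]],[[0.0,0.0,-0.4],[0.0,0.0,-0.0]],[[-0.44,0.37,0.0],[0.0,0.0,-0.02]],[[-0.43,0.37,0.0],[0.0,0.0,-0.02]],[[-0.44,0.37,0.0],[0.0,0.0,-0.02]],[[-0.44,0.38,0.0],[0.0,0.0,-0.01]],[[-0.44,0.37,0.0],[0.0,0.0,-0.02]],[[-0.43,0.37,0.0],[0.0,0.0,-0.01]]]
```

Request:
send_rows:
  plan:
    - [[0,0,-0.3],[0,0,0]]
    - [[0,0,-0.4],[0,0,0]]
    - [[0,0,-0.5],[0,0,0]]
    - [[-0.44,0.37,0],[0,0,0]]
    - [[-0.43,0.37,0],[0,0,0]]
    - [[-0.44,0.37,0],[0,0,0]]
    - [[-0.44,0.38,0],[0,0,0]]
    - [[-0.44,0.37,0],[0,0,0]]
    - [[-0.43,0.37,0],[0,0,0]]

```text
time_s: 5.9
eef_pos: [529.6, -348.5, 69.5]
tool_rot: [[0.225, 0.974, 0.0], [0.974, -0.225, -0.0], [-0.0, 0.0, -1.0]]
contact_force: [0.7, -0.5, -0.7]
grip_width: 0.717
gripper_force: 32.9
```

```bash
python3 - <<'E'
from h import *
rows((530.7,-346,4,77.5,6))
f=robot.grab_frame('top');cv2.imwrite('pics/t2.png',cv2.resize(f['pixels'][100:250,300:500],(800,600)))
E
```

```text
t 5.9 tcp [ 529.6 -348.5   69.5] psi 77.0 w 0.717 gf 32.9 F [ 0.7 -0.5 -0.7]
6 [[[0.01,0.0,0.18],[0.0,0.0,-0.02]],[[0.01,0.0,0.18],[0.0,0.0,-0.02]],[[0.01,0.0,0.18],[0.0,0.0,-0.02]],[[0.0,0.0,0.18],[0.0,0.0,-0.02]],[[0.01,0.0,0.19],[0.0,0.0,-0.01]],[[0.0,0.01,0.18],[0.0,0.0,-0.02]]]
```

View pics/t2.png

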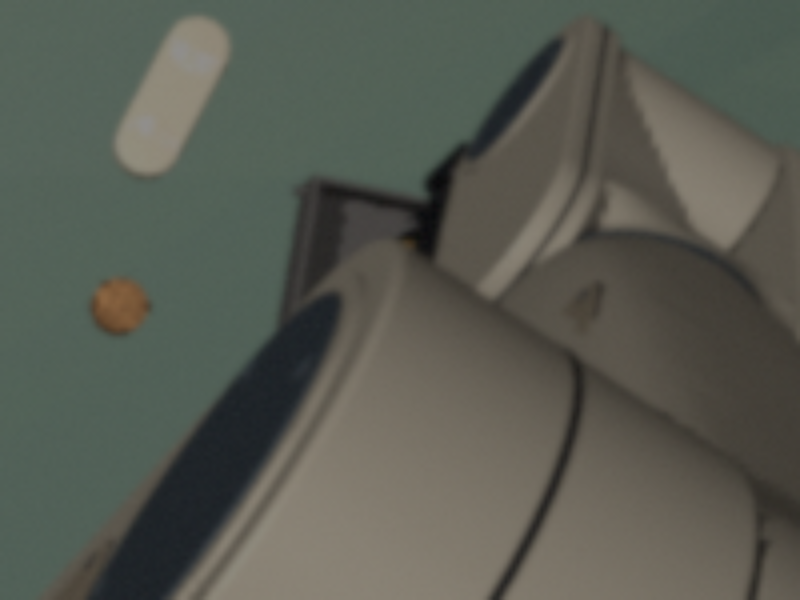

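The arm hides most of the tray; a sliver of ring is visible at (408,243), held above it. Lowering.

Request:
send_rows:
  plan:
    - [[0.02,0,0.3],[0,0,0]]
    - [[0.02,0,0.3],[0,0,0]]
    - [[0,0,0.25],[0,0,0]]
    - [[0,0,0.15],[0,0,0]]
    - [[0,0,0.08],[0,0,0]]

```text
time_s: 6.58
eef_pos: [529.5, -344.7, 3.7]
tool_rot: [[0.225, 0.974, -0.001], [0.974, -0.225, 0.001], [0.0, -0.001, -1.0]]
contact_force: [0.3, 1.6, 0.4]
grip_width: 0.716
gripper_force: 32.9
```

Request:
send_rows:
  plan:
    - [[0,0,0],[0,0,0]]
    - [[0,0,0],[0,0,0]]
    - [[0,0,-0.1],[0,0,0]]
    - [[0,0,-0.4],[0,0,0]]
    - [[0,0,-0.5],[0,0,0]]
    - [[0,0,-0.5],[0,0,0]]
  hand: 0.9

```text
time_s: 7.32
eef_pos: [529.8, -345.2, 96.2]
tool_rot: [[0.225, 0.974, 0.001], [0.974, -0.225, -0.0], [-0.0, 0.001, -1.0]]
contact_force: [-0.1, 0.2, 0.7]
grip_width: 0.9
gripper_force: 0.0
```

```bash
python3 - <<'E'
from h import *
rows((433,156.5,95,79,12))
E
```

```text
t 7.33 tcp [ 529.8 -345.2   96.2] psi 77.0 w 0.9 gf 0.0 F [-0.1  0.2  0.7]
12 [[[0.65,-0.29,0.0],[0.0,0.0,-0.03]],[[0.65,-0.29,0.0],[0.0,0.0,-0.03]],[[0.65,-0.28,0.0],[0.0,0.0,-0.03]],[[0.65,-0.28,0.0],[0.0,0.0,-0.04]],[[0.65,-0.28,0.0],[0.0,0.0,-0.03]],[[0.65,-0.28,0.0],[0.0,0.0,-0.04]],[[0.65,-0.28,0.0],[0.0,0.0,-0.03]],[[0.66,-0.27,0.0],[0.0,0.0,-0.04]],[[0.66,-0.27,0.0],[0.0,0.0,-0.03]],[[0.65,-0.27,0.01],[0.0,0.0,-0.04]],[[0.66,-0.27,0.0],[0.0,0.0,-0.03]],[[0.66,-0.27,0.01],[0.01,0.0,-0.04]]]
```

Request:
send_rows:
  plan:
    - [[0.65,-0.29,0],[0,0,-0.03]]
    - [[0.65,-0.29,0],[0,0,-0.03]]
    - [[0.65,-0.28,0],[0,0,-0.03]]
    - [[0.65,-0.28,0],[0,0,-0.04]]
    - [[0.65,-0.28,0],[0,0,-0.03]]
    - [[0.65,-0.28,0],[0,0,-0.04]]
    - [[0.65,-0.28,0],[0,0,-0.03]]
    - [[0.66,-0.27,0],[0,0,-0.04]]
    - [[0.66,-0.27,0],[0,0,-0.03]]
    - [[0.65,-0.27,0],[0,0,-0.04]]
    - [[0.66,-0.27,0],[0,0,-0.03]]
    - [[0.66,-0.27,0],[0,0,-0.04]]

```text
time_s: 8.82
eef_pos: [433.2, 158.3, 95.4]
tool_rot: [[0.19, 0.982, 0.002], [0.982, -0.19, 0.001], [0.001, 0.002, -1.0]]
contact_force: [0.4, 0.4, -0.4]
grip_width: 0.898
gripper_force: 0.0
```

```bash
python3 - <<'E'
from h import *
rows((433,156.5,7,79,5))
f=robot.grab_frame('top');cv2.imwrite('pics/t3.png',cv2.resize(f['pixels'][100:310,140:420],(800,600)))
for n,z in(("ring_perch",11),("litter_tray",0)):
    for r in robot.pinpoint(n,'top')[:2]: print(n,r['confidence'],at(f,r['point'],4 if z else 0).round())
E
```

```text
t 8.82 tcp [433.2 158.3  95.4] psi 79.0 w 0.898 gf 0.0 F [ 0.4  0.4 -0.4]
5 [[[-0.01,0.0,0.29],[0.0,-0.0,0.0]],[[-0.01,0.0,0.3],[0.0,-0.0,0.0]],[[-0.0,0.0,0.29],[0.01,-0.0,0.0]],[[-0.01,0.0,0.3],[0.0,-0.01,0.0]],[[-0.0,0.0,0.29],[0.01,-0.0,0.01]]]
ring_perch 0.66 [ 528. -351.    4.]
```

View pics/t3.png

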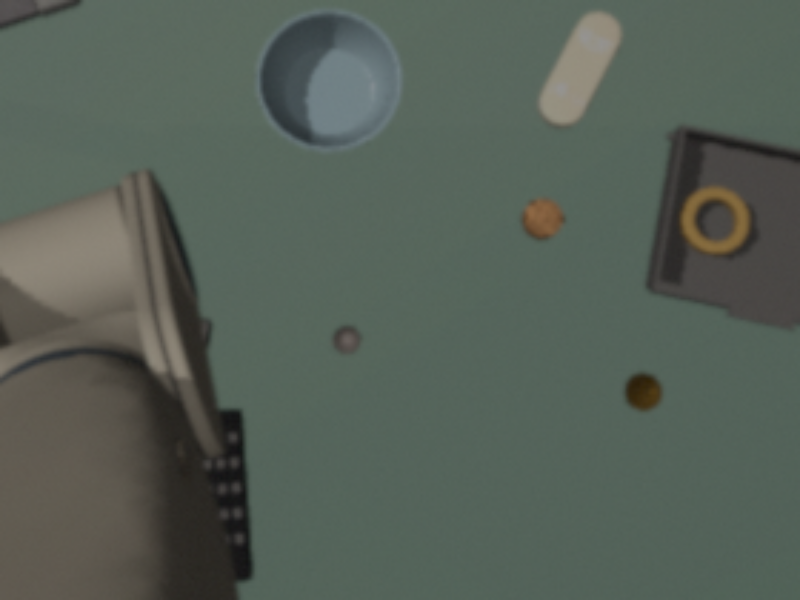

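The ring lies flat in the tray at (715,220), and the tray hasn't moved. Next, the tube.

Request:
send_rows:
  plan:
    - [[-0.02,0,0.4],[0,0,0]]
    - [[-0.01,0,0.4],[0,0,0]]
    - [[0,0,0.35],[0,0,0]]
    - [[0,0,0.2],[0,0,0]]
    - [[0,0,0.1],[0,0,0]]

```text
time_s: 9.6
eef_pos: [432.9, 154.5, 7.3]
tool_rot: [[0.191, 0.982, -0.0], [0.982, -0.191, -0.0], [-0.0, -0.0, -1.0]]
contact_force: [-0.1, 0.5, 0.4]
grip_width: 0.901
gripper_force: 0.0
```

Request:
send_rows:
  plan:
    - [[0,0,0],[0,0,0]]
    - [[0,0,0],[0,0,0]]
    - [[0,0,0],[0,0,0]]
    - [[0,0,0],[0,0,0]]
    - [[0,0,0],[0,0,0]]
    - [[0,0,0],[0,0,0]]
  hand: 0

```text
time_s: 10.35
eef_pos: [433.1, 155.2, 8.2]
tool_rot: [[0.19, 0.982, 0.001], [0.982, -0.19, 0.0], [0.001, 0.001, -1.0]]
contact_force: [-1.2, -0.1, 4.7]
grip_width: 0.313
gripper_force: 29.0
```

```bash
python3 - <<'E'
from h import *
rows((433,158,100,79,3),(512,-431,110,-12.5,21))
E
```

```text
t 10.35 tcp [433.1 155.2   8.2] psi 79.1 w 0.313 gf 29.0 F [-1.2 -0.1  4.7]
24 [[[0.02,-0.0,-0.51],[0.0,-0.0,0.0]],[[0.01,-0.0,-0.51],[0.01,-0.0,0.01]],[[0.02,-0.01,-0.51],[0.0,-0.01,0.0]],[[-0.45,0.15,-0.01],[0.0,0.0,0.87]],[[-0.43,0.18,-0.01],[0.0,0.0,0.87]],[[-0.42,0.22,-0.01],[0.0,0.0,0.87]],[[-0.4,0.25,-0.01],[0.0,0.0,0.87]],[[-0.38,0.28,-0.01],[0.0,0.0,0.87]],[[-0.36,0.31,-0.01],[0.0,0.0,0.87]],[[-0.34,0.33,-0.01],[0.0,0.0,0.87]],[[-0.31,0.36,-0.01],[0.0,0.0,0.87]],[[-0.28,0.38,-0.01],[0.0,0.0,0.87]],[[-0.25,0.4,-0.01],[0.0,-0.0,0.87]],[[-0.22,0.42,-0.01],[0.0,-0.0,0.87]],[[-0.19,0.43,-0.01],[0.0,-0.0,0.87]],[[-0.16,0.44,-0.0],[0.0,-0.0,0.87]],[[-0.12,0.46,-0.01],[0.0,-0.0,0.87]],[[-0.09,0.46,-0.0],[0.0,-0.0,0.87]],[[-0.05,0.47,-0.01],[0.0,-0.0,0.88]],[[-0.01,0.47,-0.0],[0.0,-0.0,0.87]],[[0.02,0.47,-0.01],[0.0,-0.0,0.88]],[[0.06,0.47,-0.0],[0.0,-0.0,0.87]],[[0.09,0.46,-0.01],[0.0,-0.0,0.88]],[[0.13,0.45,-0.0],[0.0,-0.0,0.87]]]
```

Request:
send_rows:
  plan:
    - [[0,0,-0.4],[0,0,0]]
    - [[0,0,-0.55],[0,0,0]]
    - [[0,0,-0.58],[0,0,0]]
    - [[-0.45,0.15,-0.01],[0,0,0.87]]
    - [[-0.43,0.18,-0.01],[0,0,0.87]]
    - [[-0.42,0.22,-0.01],[0,0,0.87]]
    - [[-0.4,0.25,-0.01],[0,0,0.87]]
    - [[-0.38,0.28,-0.01],[0,0,0.87]]
    - [[-0.36,0.31,-0.01],[0,0,0.87]]
    - [[-0.34,0.33,-0.01],[0,0,0.87]]
    - [[-0.31,0.36,-0.01],[0,0,0.87]]
    - [[-0.28,0.38,-0.01],[0,0,0.87]]

```text
time_s: 11.85
eef_pos: [467.2, -98.8, 105.1]
tool_rot: [[0.769, 0.639, 0.001], [0.639, -0.769, -0.0], [0.0, 0.0, -1.0]]
contact_force: [0.6, -0.4, 0.3]
grip_width: 0.312
gripper_force: 29.8
```

Request:
send_rows:
  plan:
    - [[-0.25,0.4,0],[0,0,0.87]]
    - [[-0.22,0.42,0],[0,0,0.87]]
    - [[-0.19,0.43,0],[0,0,0.87]]
    - [[-0.16,0.44,0],[0,0,0.87]]
    - [[-0.12,0.46,0],[0,0,0.87]]
    - [[-0.09,0.46,0],[0,0,0.87]]
    - [[-0.05,0.47,0],[0,0,0.87]]
    - [[-0.01,0.47,0],[0,0,0.87]]
    - [[0.02,0.47,0],[0,0,0.87]]
    - [[0.06,0.47,0],[0,0,0.87]]
    - [[0.09,0.46,0],[0,0,0.87]]
    - [[0.13,0.45,0],[0,0,0.87]]

```text
time_s: 13.35
eef_pos: [512.2, -434.7, 105.0]
tool_rot: [[0.976, -0.216, 0.0], [-0.216, -0.976, 0.0], [0.0, -0.0, -1.0]]
contact_force: [-0.3, -0.2, -0.1]
grip_width: 0.312
gripper_force: 29.8
```

```bash
python3 - <<'E'
from h import *
rows((511,-431,60,-12.5,3),(511,-431,13.0,-12.5,4))
E
```

```text
t 13.35 tcp [ 512.2 -434.7  105. ] psi -12.5 w 0.312 gf 29.8 F [-0.3 -0.2 -0.1]
7 [[[-0.01,-0.02,0.25],[-0.0,-0.0,0.0]],[[-0.01,-0.02,0.25],[-0.0,-0.0,0.0]],[[-0.01,-0.02,0.25],[-0.0,-0.0,0.01]],[[-0.0,0.0,0.2],[-0.0,-0.0,-0.0]],[[-0.0,0.0,0.19],[-0.0,-0.0,-0.0]],[[-0.0,0.0,0.2],[-0.0,-0.0,-0.0]],[[-0.0,0.0,0.19],[-0.0,-0.0,-0.0]]]
```

Request:
send_rows:
  plan:
    - [[0,-0.03,0.35],[0,0,0]]
    - [[0,-0.03,0.4],[0,0,0]]
    - [[0,0,0.35],[0,0,0]]
    - [[0,0,0.25],[0,0,0]]
    - [[0,0,0.13],[0,0,0]]
    - [[0,0,0.05],[0,0,0]]

```text
time_s: 14.1
eef_pos: [513.1, -430.4, 12.6]
tool_rot: [[0.977, -0.213, -0.0], [-0.213, -0.977, 0.0], [-0.0, -0.0, -1.0]]
contact_force: [-0.6, -0.7, 0.7]
grip_width: 0.315
gripper_force: 29.8
```

Request:
send_rows:
  plan:
    - [[0,0,0],[0,0,0]]
    - [[0,0,0],[0,0,0]]
    - [[0,0,-0.1],[0,0,0]]
    - [[0,0,-0.4],[0,0,0]]
    - [[0,0,-0.6],[0,0,0]]
    - [[0,0,-0.6],[0,0,0]]
  hand: 0.47

```text
time_s: 14.85
eef_pos: [513.3, -430.8, 117.9]
tool_rot: [[0.977, -0.213, 0.001], [-0.213, -0.977, -0.001], [0.001, 0.001, -1.0]]
contact_force: [0.0, 0.1, -0.0]
grip_width: 0.468
gripper_force: 0.0
```

```bash
python3 - <<'E'
from h import *
rows((422,-5.5,105,-12.5,12))
E
```

```text
t 14.85 tcp [ 513.3 -430.8  117.9] psi -12.3 w 0.468 gf 0.0 F [ 0.   0.1 -0. ]
12 [[[-0.25,-0.55,0.02],[0.0,-0.0,0.0]],[[-0.25,-0.55,0.02],[0.0,-0.0,0.0]],[[-0.25,-0.55,0.02],[0.0,-0.0,0.0]],[[-0.25,-0.55,0.02],[0.0,-0.0,0.0]],[[-0.25,-0.55,0.02],[0.0,-0.0,0.0]],[[-0.25,-0.55,0.02],[0.0,-0.0,0.01]],[[-0.25,-0.55,0.01],[0.0,-0.0,0.0]],[[-0.25,-0.55,0.02],[0.0,-0.0,0.01]],[[-0.25,-0.55,0.01],[0.0,-0.0,0.0]],[[-0.25,-0.55,0.02],[0.0,-0.01,0.01]],[[-0.25,-0.55,0.01],[0.0,-0.0,0.0]],[[-0.26,-0.55,0.02],[0.01,-0.01,0.01]]]
```

Request:
send_rows:
  plan:
    - [[-0.25,-0.55,0.02],[0,0,0]]
    - [[-0.25,-0.55,0.02],[0,0,0]]
    - [[-0.25,-0.55,0.02],[0,0,0]]
    - [[-0.25,-0.55,0.02],[0,0,0]]
    - [[-0.25,-0.55,0.02],[0,0,0]]
    - [[-0.25,-0.55,0.02],[0,0,0]]
    - [[-0.25,-0.55,0.01],[0,0,0]]
    - [[-0.25,-0.55,0.02],[0,0,0]]
    - [[-0.25,-0.55,0.01],[0,0,0]]
    - [[-0.25,-0.55,0.02],[0,0,0]]
    - [[-0.25,-0.55,0.01],[0,0,0]]
    - [[-0.25,-0.55,0.02],[0,0,0]]
  hand: 0.85

```text
time_s: 16.35
eef_pos: [422.4, -4.2, 104.0]
tool_rot: [[0.977, -0.214, 0.003], [-0.214, -0.977, -0.0], [0.003, -0.001, -1.0]]
contact_force: [-0.1, 0.4, 0.3]
grip_width: 0.851
gripper_force: 0.0
```

```bash
python3 - <<'E'
from h import *
rows((422,-5.5,2,-12.5,5))
f=robot.grab_frame('scene');cv2.imwrite('pics/s4.png',cv2.resize(f['pixels'][110:380,60:420],(800,600)))
for r in robot.trace('dummy_egg','scene')[:2]:
    m=r["mask"].astype(np.uint8); cn=max(cv2.findContours(m,0,1)[0],key=len)[:,0]
    w=np.array([at(f,p,15)[:2] for p in cn],np.float32)
    print(r["confidence"],np.round(r["point"]),at(f,r["point"],15).round(),cv2.minAreaRect(w))
E
```

```text
t 16.35 tcp [422.4  -4.2 104. ] psi -12.3 w 0.851 gf 0.0 F [-0.1  0.4  0.3]
5 [[[-0.0,0.0,0.34],[-0.0,-0.01,0.01]],[[-0.0,0.01,0.34],[-0.0,-0.01,0.01]],[[-0.0,0.0,0.34],[-0.0,-0.0,0.0]],[[-0.0,0.01,0.34],[-0.0,-0.01,0.01]],[[-0.0,0.0,0.34],[-0.01,-0.0,0.0]]]
```

View pics/s4.png

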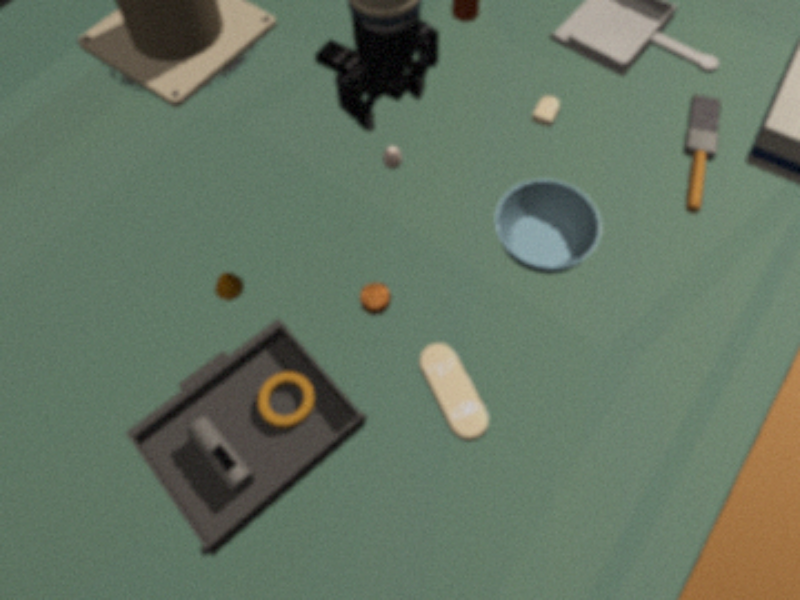

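The ring (287,398) and tube (220,455) are side by side in the tray, tube rail-down. The egg is at (393,156), under the gripper.

```bash
python3 - <<'E'
from h import *
f=robot.grab_frame('scene');g=robot.grab_frame('top')
a,b=ray(f,(236.9,180.2)),ray(g,(260.5,218.9))
print(at(f,(236.9,180.2),15),at(g,(260.5,218.9),15))
E
```

```text
[422.383851    -3.79641108  15.        ] [419.93469175  -6.82728188  15.        ]
```

Request:
send_rows:
  plan:
    - [[-0.01,0.02,0.4],[0,0,0]]
    - [[0,0,0.45],[0,0,0]]
    - [[0,0,0.4],[0,0,0]]
    - [[0,0,0.27],[0,0,0]]
    - [[0,0,0.13],[0,0,0]]
    - [[0,0,0.04],[0,0,0]]

```text
time_s: 17.3
eef_pos: [421.3, -6.8, 1.0]
tool_rot: [[0.977, -0.214, 0.0], [-0.214, -0.977, -0.0], [0.0, -0.0, -1.0]]
contact_force: [-0.4, -0.1, 1.0]
grip_width: 0.85
gripper_force: 0.0
```

Request:
send_rows:
  plan:
    - [[0,0,0],[0,0,0]]
    - [[0,0,0],[0,0,0]]
    - [[0,0,0],[0,0,0]]
    - [[0,0,0],[0,0,0]]
    - [[0,0,0],[0,0,0]]
    - [[0,0,0],[0,0,0]]
  hand: 0
  newtons: 25

```text
time_s: 18.05
eef_pos: [421.2, -6.2, 1.5]
tool_rot: [[0.977, -0.213, 0.001], [-0.213, -0.977, -0.0], [0.001, -0.0, -1.0]]
contact_force: [-0.5, -2.2, 6.5]
grip_width: 0.283
gripper_force: 24.2
```

```bash
python3 - <<'E'
from h import *
rows((422,-5,100,-12.5,4),(655,7,100,-12.5,8))
E
```

```text
t 18.05 tcp [421.2  -6.2   1.5] psi -12.3 w 0.283 gf 24.2 F [-0.5 -2.2  6.5]
12 [[[0.0,-0.01,-0.41],[-0.0,-0.0,0.01]],[[0.0,-0.0,-0.41],[-0.0,-0.0,0.01]],[[0.0,-0.01,-0.41],[-0.0,-0.01,0.01]],[[0.01,-0.0,-0.41],[-0.0,-0.0,0.01]],[[0.47,-0.13,-0.0],[-0.0,-0.0,-0.0]],[[0.47,-0.13,-0.0],[-0.0,-0.0,-0.0]],[[0.47,-0.13,-0.0],[-0.0,-0.0,-0.0]],[[0.47,-0.13,-0.0],[-0.0,-0.0,-0.0]],[[0.47,-0.13,-0.0],[-0.0,-0.0,-0.0]],[[0.47,-0.13,-0.0],[-0.0,-0.0,-0.0]],[[0.46,-0.13,-0.0],[-0.0,-0.0,-0.0]],[[0.47,-0.13,-0.0],[-0.0,-0.0,-0.0]]]
```

Request:
send_rows:
  plan:
    - [[0,0,-0.25],[0,0,0]]
    - [[0,0,-0.4],[0,0,0]]
    - [[0,0,-0.5],[0,0,0]]
    - [[0,0,-0.5],[0,0,0]]
    - [[0.4,-0.11,0],[0,0,0]]
    - [[0.48,-0.13,0],[0,0,0]]
    - [[0.48,-0.13,0],[0,0,0]]
    - [[0.48,-0.13,0],[0,0,0]]
    - [[0.48,-0.13,0],[0,0,0]]
    - [[0.48,-0.13,0],[0,0,0]]
    - [[0.48,-0.14,0],[0,0,0]]
    - [[0.46,-0.14,0],[0,0,0]]

```text
time_s: 19.55
eef_pos: [654.1, 7.0, 101.1]
tool_rot: [[0.977, -0.213, 0.0], [-0.213, -0.977, 0.0], [0.0, -0.0, -1.0]]
contact_force: [0.5, -0.1, -0.4]
grip_width: 0.283
gripper_force: 24.7
```

```bash
python3 - <<'E'
from h import *
rows((655,7,7.5,-12.5,6))
f=robot.grab_frame('scene');cv2.imwrite('pics/s5.png',cv2.resize(f['pixels'][150:270,230:390],(800,600)))
E
```

```text
t 19.55 tcp [654.1   7.  101.1] psi -12.3 w 0.283 gf 24.7 F [ 0.5 -0.1 -0.4]
6 [[[0.0,-0.0,0.26],[-0.0,-0.0,0.01]],[[0.0,-0.0,0.26],[-0.0,-0.0,0.01]],[[0.0,-0.0,0.26],[-0.0,-0.0,0.0]],[[0.0,-0.0,0.26],[-0.0,-0.0,0.01]],[[0.01,-0.0,0.26],[-0.0,-0.0,0.0]],[[0.0,-0.0,0.26],[-0.0,-0.0,0.01]]]
```

View pics/s5.png

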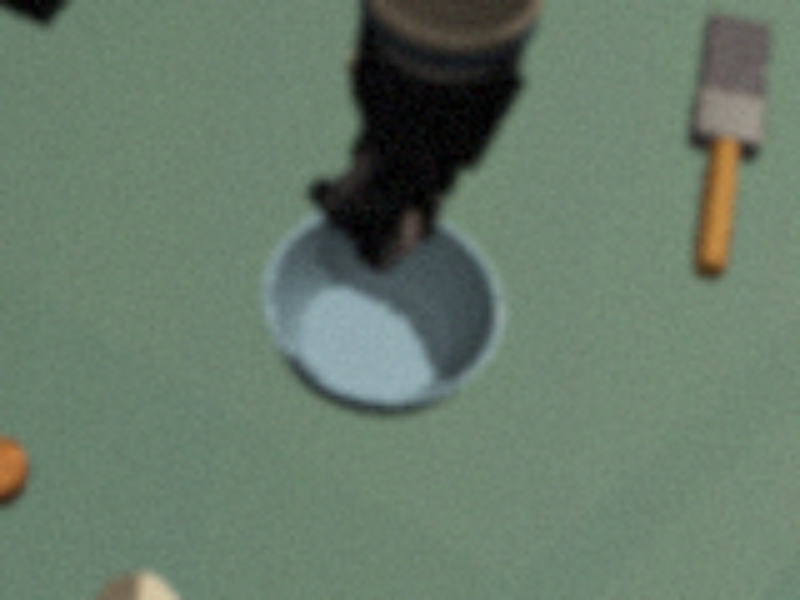

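The egg is held over the bowl (egg at (410,230), bowl centred at (385,310)). Lowering slowly.

Request:
send_rows:
  plan:
    - [[0,0,0.3],[0,0,0]]
    - [[0,0,0.4],[0,0,0]]
    - [[0,0,0.35],[0,0,0]]
    - [[0,0,0.25],[0,0,0]]
    - [[0,0,0.14],[0,0,0]]
    - [[0,0,0.06],[0,0,0]]
    - [[0,0,0.03],[0,0,0]]
    - [[0,0,0.02],[0,0,0]]
    - [[0,0,0],[0,0,0]]

```text
time_s: 20.72
eef_pos: [653.6, 6.8, 7.3]
tool_rot: [[0.977, -0.213, 0.001], [-0.213, -0.977, 0.0], [0.001, -0.0, -1.0]]
contact_force: [-0.1, -0.6, -0.2]
grip_width: 0.282
gripper_force: 24.7
```

Request:
send_rows:
  plan:
    - [[0,0,0.01],[0,0,0]]
    - [[0,0,0.01],[0,0,0]]
    - [[0,0,0],[0,0,0]]

```text
time_s: 21.1
eef_pos: [653.7, 6.8, 6.6]
tool_rot: [[0.977, -0.213, 0.001], [-0.213, -0.977, -0.0], [0.001, -0.0, -1.0]]
contact_force: [-0.7, -0.2, 6.4]
grip_width: 0.286
gripper_force: 25.1
```

Contact with the bowl floor. Releasing.

Request:
send_rows:
  plan:
    - [[0,0,0],[0,0,0]]
    - [[0,0,0],[0,0,0]]
    - [[0,0,0],[0,0,0]]
    - [[0,0,-0.05],[0,0,0]]
    - [[0,0,-0.3],[0,0,0]]
    - [[0,0,-0.5],[0,0,0]]
    - [[0,0,-0.6],[0,0,0]]
  hand: 0.5

```text
time_s: 21.98
eef_pos: [653.2, 6.9, 94.3]
tool_rot: [[0.977, -0.213, -0.0], [-0.213, -0.977, 0.0], [-0.0, 0.0, -1.0]]
contact_force: [0.5, 0.9, -0.5]
grip_width: 0.499
gripper_force: 0.0
```

```bash
python3 - <<'E'
from h import *
f=robot.grab_frame('top')
for n in('cuttlebone_stub',):
  for r in robot.trace(n,'top')[:3]:
    m=r["mask"].astype(np.uint8); cn=max(cv2.findContours(m,0,1)[0],key=len)[:,0]
    w=np.array([at(f,p,10)[:2] for p in cn],np.float32)
    print(r["confidence"],np.round(r["point"]),cv2.minAreaRect(w))
g=f['pixels'][140:200,150:220]; hsv=cv2.cvtColor(g,40)
m=((g[...,2].astype(int)>g[...,1]) ).astype(np.uint8)
cn=max(cv2.findContours(m,0,1)[0],key=cv2.contourArea)[:,0]+[150,140]
w=np.array([at(f,p,10)[:2] for p in cn.astype(float)],np.float32);print("col",cv2.minAreaRect(w))
cv2.imwrite('pics/t6.png',cv2.resize(f['pixels'][60:285,60:360],(800,600)))
rows((600,60,110,40,6),(545,192,100,87,9))
E
```

```text
0.46 [180. 173.] ((544.8333740234375, 192.71710205078125), (31.433176040649414, 47.32524108886719), 9.64216423034668)
col ((549.9822998046875, 189.74609375), (156.50381469726562, 178.7398681640625), 0.06872322410345078)
t 22.07 tcp [656.6   6.8  98.3] psi -12.3 w 0.503 gf 0.0 F [ 0.2 -1.3 -0. ]
15 [[[-0.18,-0.11,-0.03],[0.0,-0.02,-1.74]],[[-0.17,-0.14,-0.03],[0.0,-0.02,-1.74]],[[-0.14,-0.16,-0.03],[0.01,-0.01,-1.75]],[[-0.12,-0.18,-0.04],[0.0,-0.02,-1.74]],[[-0.09,-0.2,-0.03],[0.01,-0.01,-1.75]],[[-0.06,-0.21,-0.04],[0.0,-0.02,-1.74]],[[0.08,-0.25,0.02],[-0.0,0.0,-1.04]],[[0.1,-0.24,0.02],[-0.0,0.0,-1.05]],[[0.12,-0.23,0.02],[-0.0,0.0,-1.04]],[[0.15,-0.22,0.02],[-0.0,0.0,-1.05]],[[0.16,-0.21,0.02],[-0.0,0.0,-1.04]],[[0.18,-0.19,0.02],[-0.0,0.0,-1.05]],[[0.2,-0.18,0.02],[-0.0,0.0,-1.04]],[[0.22,-0.16,0.01],[-0.0,0.0,-1.05]],[[0.23,-0.13,0.02],[-0.0,0.0,-1.04]]]
```

View pics/t6.png

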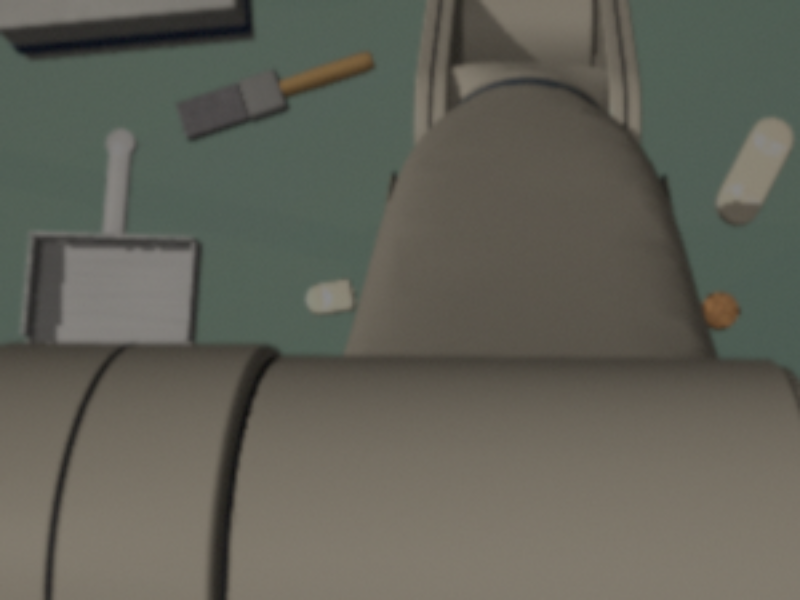

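The stub at (330,297) has its long axis turned about 97° from x. The arm hides the bowl. Turning the gripper on the way over to the stub.

```bash
python3 - <<'E'
from h import *
rows((545,192.5,100,97.5,23))
E
```

```text
t 22.07 tcp [656.6   6.8  98.3] psi -12.3 w 0.503 gf 0.0 F [ 0.2 -1.3 -0. ]
23 [[[-0.11,-0.11,-0.0],[0.0,-0.0,-0.95]],[[-0.1,-0.12,-0.0],[0.0,-0.0,-0.96]],[[-0.09,-0.13,-0.0],[0.0,-0.0,-0.95]],[[-0.08,-0.14,-0.0],[0.0,-0.0,-0.96]],[[-0.06,-0.14,-0.0],[0.0,-0.0,-0.95]],[[-0.05,-0.15,-0.0],[0.0,-0.0,-0.96]],[[-0.04,-0.15,-0.0],[0.01,-0.0,-0.95]],[[-0.03,-0.15,-0.0],[0.01,-0.0,-0.96]],[[-0.01,-0.16,-0.0],[0.01,-0.0,-0.95]],[[-0.0,-0.16,-0.0],[0.0,-0.0,-0.96]],[[0.01,-0.16,-0.0],[0.01,-0.0,-0.95]],[[0.03,-0.15,-0.0],[0.01,-0.01,-0.96]],[[0.04,-0.15,-0.0],[0.0,-0.01,-0.95]],[[0.05,-0.15,-0.0],[0.0,-0.0,-0.96]],[[0.06,-0.14,-0.0],[0.01,-0.0,-0.95]],[[0.07,-0.14,-0.0],[0.01,-0.01,-0.96]],[[0.09,-0.13,-0.0],[0.0,-0.01,-0.95]],[[0.1,-0.12,-0.01],[0.0,-0.0,-0.96]],[[0.11,-0.12,-0.0],[0.01,-0.0,-0.95]],[[0.12,-0.11,-0.01],[0.01,-0.01,-0.96]],[[0.12,-0.1,-0.0],[0.0,-0.0,-0.95]],[[0.13,-0.08,-0.01],[0.01,-0.01,-0.96]],[[0.14,-0.08,-0.0],[0.0,-0.0,-0.95]]]
```

Request:
send_rows:
  plan:
    - [[-0.11,-0.11,0],[0,0,-0.95]]
    - [[-0.1,-0.12,0],[0,0,-0.96]]
    - [[-0.09,-0.13,0],[0,0,-0.95]]
    - [[-0.08,-0.14,0],[0,0,-0.96]]
    - [[-0.06,-0.14,0],[0,0,-0.95]]
    - [[-0.05,-0.15,0],[0,0,-0.96]]
    - [[-0.04,-0.15,0],[0,0,-0.95]]
    - [[-0.03,-0.15,0],[0,0,-0.96]]
    - [[-0.01,-0.16,0],[0,0,-0.95]]
    - [[0,-0.16,0],[0,0,-0.96]]
    - [[0.01,-0.16,0],[0,0,-0.95]]
    - [[0.03,-0.15,0],[0,0,-0.96]]
  hand: 0.85

```text
time_s: 23.58
eef_pos: [594.8, 103.9, 93.2]
tool_rot: [[0.705, 0.709, 0.0], [0.709, -0.705, 0.0], [0.0, 0.0, -1.0]]
contact_force: [0.4, 0.2, 0.2]
grip_width: 0.848
gripper_force: 0.0
```

Request:
send_rows:
  plan:
    - [[0.04,-0.15,0],[0,0,-0.95]]
    - [[0.05,-0.15,0],[0,0,-0.96]]
    - [[0.06,-0.14,0],[0,0,-0.95]]
    - [[0.07,-0.14,0],[0,0,-0.96]]
    - [[0.09,-0.13,0],[0,0,-0.95]]
    - [[0.1,-0.12,0],[0,0,-0.96]]
    - [[0.11,-0.12,0],[0,0,-0.95]]
    - [[0.12,-0.11,0],[0,0,-0.96]]
    - [[0.12,-0.1,0],[0,0,-0.95]]
    - [[0.13,-0.08,0],[0,0,-0.96]]
    - [[0.14,-0.08,0],[0,0,-0.95]]

```text
time_s: 24.95
eef_pos: [541.4, 192.9, 93.2]
tool_rot: [[-0.133, 0.991, 0.0], [0.991, 0.133, 0.0], [0.0, 0.0, -1.0]]
contact_force: [0.3, -0.4, 0.4]
grip_width: 0.846
gripper_force: 0.0
```

```bash
python3 - <<'E'
from h import *
rows((545,192.5,40,97.5,3),(545,192.5,0,97.5,4))
E
```

```text
t 24.95 tcp [541.4 192.9  93.2] psi 97.6 w 0.846 gf 0.0 F [ 0.3 -0.4  0.4]
7 [[[-0.01,0.02,0.3],[0.0,-0.0,0.01]],[[-0.0,0.02,0.29],[0.0,-0.0,0.01]],[[-0.01,0.02,0.3],[0.0,-0.0,0.01]],[[0.0,-0.0,0.17],[0.0,-0.0,-0.0]],[[0.0,-0.0,0.16],[0.0,-0.0,-0.0]],[[0.0,-0.0,0.17],[0.0,-0.0,-0.0]],[[0.0,-0.0,0.16],[0.0,-0.0,-0.0]]]
```

Request:
send_rows:
  plan:
    - [[-0.01,0.02,0.35],[0,0,0]]
    - [[0,0.02,0.4],[0,0,0]]
    - [[0,0.02,0.37],[0,0,0]]
    - [[0,0,0.25],[0,0,0]]
    - [[0,0,0.12],[0,0,0]]
    - [[0,0,0.04],[0,0,0]]

```text
time_s: 25.7
eef_pos: [545.2, 192.6, 0.9]
tool_rot: [[-0.13, 0.991, -0.0], [0.991, 0.13, 0.0], [0.0, -0.0, -1.0]]
contact_force: [0.7, -0.8, -0.3]
grip_width: 0.849
gripper_force: 0.0
```

Request:
send_rows:
  plan:
    - [[0,0,0],[0,0,0]]
    - [[0,0,0],[0,0,0]]
    - [[0,0,0],[0,0,0]]
    - [[0,0,0],[0,0,0]]
    - [[0,0,0],[0,0,0]]
    - [[0,0,0],[0,0,0]]
  hand: 0
  newtons: 30

```text
time_s: 26.45
eef_pos: [545.6, 192.7, 1.7]
tool_rot: [[-0.13, 0.991, 0.001], [0.991, 0.13, 0.0], [0.0, 0.001, -1.0]]
contact_force: [-1.0, -0.5, 6.2]
grip_width: 0.345
gripper_force: 29.8
```

```bash
python3 - <<'E'
from h import *
c,s=np.cos(np.radians(-2)),np.sin(np.radians(-2))
t=lambda x,y:(538+c*x-s*y,402+s*x+c*y)
print(t(-2,-35),t(-2,35))
rows((545,192.5,80,97.5,3),(*t(-2,-35),80,88,7))
E
```

```text
(np.float64(534.7797359613743), np.float64(367.0911200477367)) (np.float64(537.2227007305493), np.float64(437.04847793907334))
t 26.45 tcp [545.6 192.7   1.7] psi 97.5 w 0.345 gf 29.8 F [-1.  -0.5  6.2]
10 [[[-0.0,-0.0,-0.44],[0.0,-0.0,-0.0]],[[-0.0,-0.0,-0.43],[0.01,-0.0,-0.0]],[[-0.0,-0.01,-0.44],[0.0,-0.0,-0.0]],[[0.42,0.03,0.0],[0.0,-0.0,0.27]],[[0.41,0.02,0.0],[0.0,-0.0,0.27]],[[0.42,0.01,0.0],[0.0,-0.0,0.27]],[[0.42,0.0,0.0],[0.0,-0.0,0.27]],[[0.41,-0.01,0.0],[0.0,-0.0,0.27]],[[0.42,-0.02,0.0],[0.0,-0.0,0.27]],[[0.41,-0.03,0.0],[0.0,-0.0,0.28]]]
```

Request:
send_rows:
  plan:
    - [[0,0,-0.3],[0,0,0]]
    - [[0,0,-0.5],[0,0,0]]
    - [[0,0,-0.5],[0,0,0]]
    - [[0.42,0.03,0],[0,0,0.27]]
    - [[0.41,0.02,0],[0,0,0.27]]
    - [[0.42,0.01,0],[0,0,0.27]]
    - [[0.42,0,0],[0,0,0.27]]
    - [[0.41,-0.01,0],[0,0,0.27]]
    - [[0.42,-0.02,0],[0,0,0.27]]
    - [[0.41,-0.03,0],[0,0,0.28]]

```text
time_s: 27.7
eef_pos: [534.7, 368.0, 80.1]
tool_rot: [[0.036, 0.999, 0.001], [0.999, -0.036, 0.0], [0.0, 0.001, -1.0]]
contact_force: [0.3, -0.7, 0.0]
grip_width: 0.341
gripper_force: 29.5
```

```bash
python3 - <<'E'
from h import *
rows((534.8,367,5.5,88,6))
f=robot.grab_frame('scene');cv2.imwrite('pics/s7.png',cv2.resize(f['pixels'][75:255,240:480],(800,600)))
E
```

```text
t 27.7 tcp [534.7 368.   80.1] psi 87.9 w 0.341 gf 29.5 F [ 0.3 -0.7  0. ]
6 [[[-0.0,0.0,0.21],[0.0,-0.0,-0.0]],[[-0.0,0.0,0.21],[0.0,-0.0,-0.0]],[[-0.0,0.0,0.21],[0.0,-0.0,-0.0]],[[-0.01,0.0,0.2],[0.0,-0.0,-0.0]],[[-0.0,0.0,0.21],[0.0,-0.0,-0.01]],[[-0.01,0.0,0.2],[0.01,-0.01,-0.0]]]
```

View pics/s7.png

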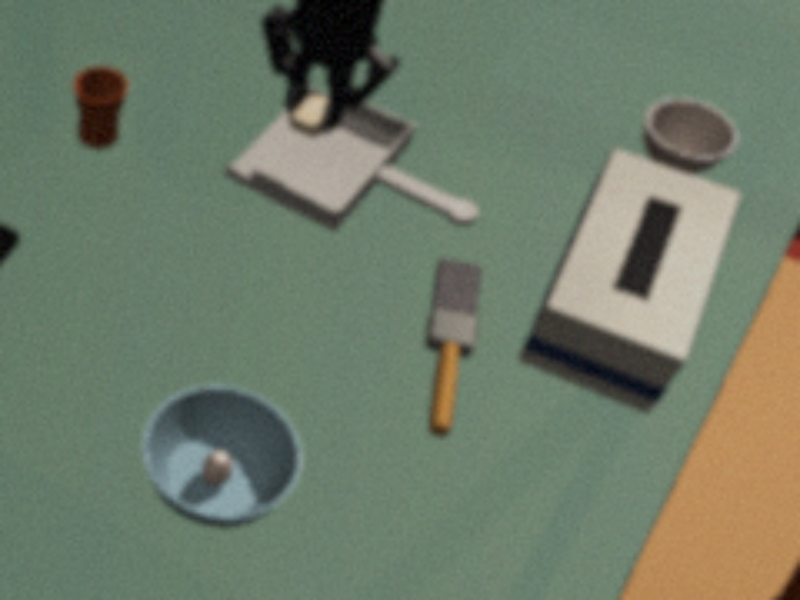

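The egg stands in the bowl at (217,467), and the stub is held over the pan at (310,112). Lowering it about 75 mm.

Request:
send_rows:
  plan:
    - [[0,0,0.3],[0,0,0]]
    - [[0,0,0.35],[0,0,0]]
    - [[0,0,0.3],[0,0,0]]
    - [[0,0,0.17],[0,0,0]]
    - [[0,0,0.08],[0,0,0]]
    - [[0,0,0.03],[0,0,0]]
    - [[0,0,0],[0,0,0]]

```text
time_s: 28.62
eef_pos: [535.0, 367.2, 5.5]
tool_rot: [[0.035, 0.999, 0.001], [0.999, -0.035, 0.0], [0.0, 0.001, -1.0]]
contact_force: [0.3, -0.4, -0.7]
grip_width: 0.344
gripper_force: 29.5
```

Request:
send_rows:
  plan:
    - [[0,0,0],[0,0,0]]
    - [[0,0,0],[0,0,0]]
    - [[0,0,-0.1],[0,0,0]]
    - [[0,0,-0.4],[0,0,0]]
    - [[0,0,-0.6],[0,0,0]]
    - [[0,0,-0.7],[0,0,0]]
  hand: 0.55

```text
time_s: 29.38
eef_pos: [534.3, 366.8, 114.1]
tool_rot: [[0.035, 0.999, -0.001], [0.999, -0.035, -0.0], [-0.001, -0.001, -1.0]]
contact_force: [-0.3, -0.1, -1.2]
grip_width: 0.55
gripper_force: 0.0
```

```bash
python3 - <<'E'
from h import *
rows((532,-186,112,88,12))
E
```

```text
t 29.38 tcp [534.3 366.8 114.1] psi 88.0 w 0.55 gf 0.0 F [-0.3 -0.1 -1.2]
12 [[[-0.77,0.02,0.0],[-0.0,0.0,-0.0]],[[-0.77,0.02,0.0],[-0.0,0.0,-0.0]],[[-0.77,0.02,0.0],[-0.0,0.0,-0.0]],[[-0.77,0.03,0.0],[-0.0,0.0,-0.0]],[[-0.77,0.02,0.0],[-0.0,0.0,-0.0]],[[-0.77,0.03,0.01],[-0.0,0.0,-0.0]],[[-0.76,0.02,0.0],[-0.0,0.0,-0.0]],[[-0.77,0.03,0.01],[-0.0,0.0,-0.0]],[[-0.76,0.02,0.0],[-0.0,0.0,-0.0]],[[-0.77,0.03,0.01],[-0.0,0.0,-0.0]],[[-0.76,0.02,0.0],[-0.0,0.0,-0.0]],[[-0.77,0.03,0.01],[-0.01,0.01,-0.0]]]
```

Request:
send_rows:
  plan:
    - [[-0.77,0.02,0],[0,0,0]]
    - [[-0.77,0.02,0],[0,0,0]]
    - [[-0.77,0.02,0],[0,0,0]]
    - [[-0.77,0.03,0],[0,0,0]]
    - [[-0.77,0.02,0],[0,0,0]]
    - [[-0.77,0.03,0],[0,0,0]]
    - [[-0.76,0.02,0],[0,0,0]]
    - [[-0.77,0.03,0],[0,0,0]]
    - [[-0.76,0.02,0],[0,0,0]]
    - [[-0.77,0.03,0],[0,0,0]]
    - [[-0.76,0.02,0],[0,0,0]]
    - [[-0.77,0.03,0],[0,0,0]]
  hand: 0.85

```text
time_s: 30.88
eef_pos: [532.6, -187.4, 113.8]
tool_rot: [[0.035, 0.999, 0.001], [0.999, -0.035, -0.0], [-0.0, 0.001, -1.0]]
contact_force: [-0.8, 0.2, -0.4]
grip_width: 0.852
gripper_force: 0.0
```

```bash
python3 - <<'E'
from h import *
rows((532,-186,2,88,6))
f=robot.grab_frame('top')
a=cv2.resize(f['pixels'][130:220,50:170],(800,600));cv2.imwrite('pics/t8.png',a)
E
```

```text
t 30.88 tcp [ 532.6 -187.4  113.8] psi 88.0 w 0.852 gf 0.0 F [-0.8  0.2 -0.4]
6 [[[0.0,-0.0,0.31],[0.0,0.0,-0.0]],[[0.0,-0.0,0.31],[0.0,0.0,-0.0]],[[0.01,-0.0,0.31],[0.0,0.0,-0.0]],[[0.0,-0.0,0.31],[0.0,0.0,-0.0]],[[0.01,-0.01,0.31],[0.0,0.0,-0.0]],[[0.0,-0.0,0.31],[0.01,0.0,-0.0]]]
```

View pics/t8.png

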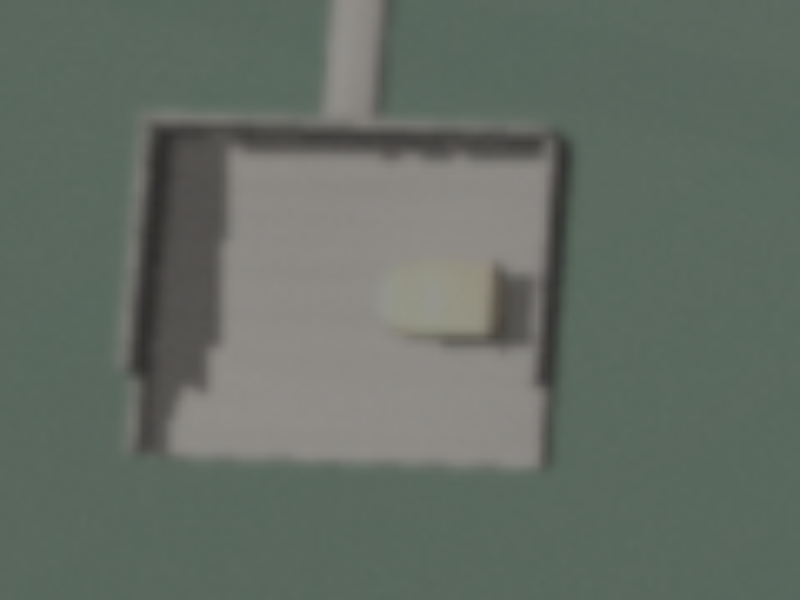

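The stub lies flat on the plate at (440,300), wholly inside it. Now the cork.

Request:
send_rows:
  plan:
    - [[0.01,0,0.4],[0,0,0]]
    - [[0.01,0,0.45],[0,0,0]]
    - [[0,0,0.45],[0,0,0]]
    - [[0,0,0.33],[0,0,0]]
    - [[0,0,0.17],[0,0,0]]
    - [[0,0,0.05],[0,0,0]]

```text
time_s: 31.68
eef_pos: [532.7, -184.5, 1.9]
tool_rot: [[0.035, 0.999, -0.0], [0.999, -0.035, 0.0], [0.0, -0.0, -1.0]]
contact_force: [0.7, -0.5, 0.6]
grip_width: 0.851
gripper_force: 0.0
```

Request:
send_rows:
  plan:
    - [[0,0,0],[0,0,0]]
    - [[0,0,0],[0,0,0]]
    - [[0,0,0],[0,0,0]]
    - [[0,0,0],[0,0,0]]
    - [[0,0,0],[0,0,0]]
    - [[0,0,0],[0,0,0]]
  hand: 0

```text
time_s: 32.42
eef_pos: [533.2, -184.8, 3.0]
tool_rot: [[0.035, 0.999, 0.001], [0.999, -0.035, -0.0], [-0.0, 0.001, -1.0]]
contact_force: [-0.4, 0.4, 5.5]
grip_width: 0.408
gripper_force: 30.0
```

Request:
send_rows:
  plan:
    - [[0,0,-0.3],[0,0,0]]
    - [[0,0,-0.5],[0,0,0]]
    - [[0,0,-0.7],[0,0,0]]
    - [[0,0,-0.3],[0,0,0]]

```text
time_s: 32.92
eef_pos: [533.9, -185.1, 113.2]
tool_rot: [[0.035, 0.999, 0.004], [0.999, -0.035, -0.001], [-0.001, 0.004, -1.0]]
contact_force: [-0.3, 0.5, -0.0]
grip_width: 0.408
gripper_force: 30.1
```

```bash
python3 - <<'E'
from h import *
rows((537,437,110,88,13))
E
```

```text
t 32.92 tcp [ 533.9 -185.1  113.2] psi 88.0 w 0.408 gf 30.1 F [-0.3  0.5 -0. ]
13 [[[0.8,-0.02,0.0],[0.0,0.0,-0.0]],[[0.8,-0.02,0.0],[0.0,0.0,-0.0]],[[0.8,-0.02,0.0],[0.0,0.0,-0.0]],[[0.8,-0.03,0.0],[0.0,0.0,-0.0]],[[0.8,-0.02,0.0],[0.01,0.0,-0.0]],[[0.8,-0.03,0.0],[0.0,0.0,-0.0]],[[0.79,-0.02,0.01],[0.01,0.0,-0.0]],[[0.8,-0.03,0.0],[0.0,0.0,-0.0]],[[0.79,-0.02,0.01],[0.01,0.0,-0.0]],[[0.8,-0.03,0.0],[0.0,0.0,-0.0]],[[0.79,-0.02,0.01],[0.01,0.01,-0.0]],[[0.8,-0.03,0.01],[0.0,0.0,-0.0]],[[0.79,-0.02,0.0],[0.01,0.01,-0.0]]]
```

Request:
send_rows:
  plan:
    - [[0.75,-0.02,0],[0,0,0]]
    - [[0.8,-0.02,0],[0,0,0]]
    - [[0.8,-0.02,0],[0,0,0]]
    - [[0.8,-0.03,0],[0,0,0]]
    - [[0.8,-0.02,0],[0,0,0]]
    - [[0.8,-0.03,0],[0,0,0]]
    - [[0.8,-0.02,0],[0,0,0]]
    - [[0.8,-0.03,0],[0,0,0]]
    - [[0.8,-0.02,0],[0,0,0]]
    - [[0.8,-0.03,0],[0,0,0]]
    - [[0.8,-0.02,0],[0,0,0]]
    - [[0.8,-0.03,0],[0,0,0]]

```text
time_s: 34.42
eef_pos: [535.0, 390.1, 110.0]
tool_rot: [[0.035, 0.999, -0.0], [0.999, -0.035, -0.0], [-0.0, -0.0, -1.0]]
contact_force: [1.0, 0.3, 0.1]
grip_width: 0.403
gripper_force: 30.1
```

Request:
send_rows:
  plan:
    - [[0.5,-0.02,0],[0,0,0]]
    - [[0.3,0,0],[0,0,0]]
    - [[0,0,0],[0,0,0]]

```text
time_s: 34.8
eef_pos: [535.8, 437.1, 109.9]
tool_rot: [[0.034, 0.999, -0.0], [0.999, -0.034, -0.0], [-0.0, -0.0, -1.0]]
contact_force: [-0.1, -0.1, -1.0]
grip_width: 0.406
gripper_force: 30.1
```

```bash
python3 - <<'E'
from h import *
rows((537,437,6.5,88,6))
E
```

```text
t 34.8 tcp [535.8 437.1 109.9] psi 88.0 w 0.406 gf 30.1 F [-0.1 -0.1 -1. ]
6 [[[-0.0,0.0,0.29],[-0.0,0.0,0.0]],[[-0.0,0.0,0.29],[-0.0,0.0,0.0]],[[-0.0,0.01,0.29],[-0.0,0.0,0.0]],[[-0.0,0.0,0.28],[-0.0,0.0,0.0]],[[-0.0,0.01,0.29],[-0.0,0.0,0.0]],[[-0.0,0.0,0.28],[-0.0,0.0,0.01]]]
```

Down 103.5 mm (1.72 units).

Request:
send_rows:
  plan:
    - [[0,0,0.35],[0,0,0]]
    - [[0,0,0.45],[0,0,0]]
    - [[0,0,0.42],[0,0,0]]
    - [[0,0,0.28],[0,0,0]]
    - [[0,0,0.14],[0,0,0]]
    - [[0,0,0.06],[0,0,0]]
    - [[0,0,0.02],[0,0,0]]
    - [[0,0,0],[0,0,0]]

```text
time_s: 35.8
eef_pos: [536.3, 437.0, 7.6]
tool_rot: [[0.035, 0.999, 0.001], [0.999, -0.035, 0.001], [0.001, 0.001, -1.0]]
contact_force: [0.7, 0.5, -0.3]
grip_width: 0.399
gripper_force: 30.1
```

Request:
send_rows:
  plan:
    - [[0,0,0],[0,0,0]]
    - [[0,0,0],[0,0,0]]
    - [[0,0,-0.1],[0,0,0]]
    - [[0,0,-0.4],[0,0,0]]
    - [[0,0,-0.6],[0,0,0]]
    - [[0,0,-0.7],[0,0,0]]
    - [[-0.5,0,-0.3],[0,0,0]]
    - [[-0.8,0,0],[0,0,0]]
    - [[-0.8,0,0],[0,0,0]]
    - [[-0.8,0,0],[0,0,0]]
    - [[-0.6,0,0],[0,0,0]]
    - [[-0.3,0,0],[0,0,0]]
  hand: 0.6

```text
time_s: 37.3
eef_pos: [528.3, 207.4, 134.6]
tool_rot: [[0.037, 0.999, 0.002], [0.999, -0.037, 0.001], [0.001, 0.002, -1.0]]
contact_force: [0.1, 0.5, 0.1]
grip_width: 0.6
gripper_force: 0.0
```

```bash
python3 - <<'E'
from h import *
a=robot.grab_frame('scene')['pixels'];b=robot.grab_frame('top')['pixels']
cv2.imwrite('pics/s9.png',cv2.resize(a[70:370,60:460],(800,600)))
cv2.imwrite('pics/t9.png',cv2.resize(b[60:270,40:320],(800,600)))
E
```

```text
(no output)
```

View pics/s9.png

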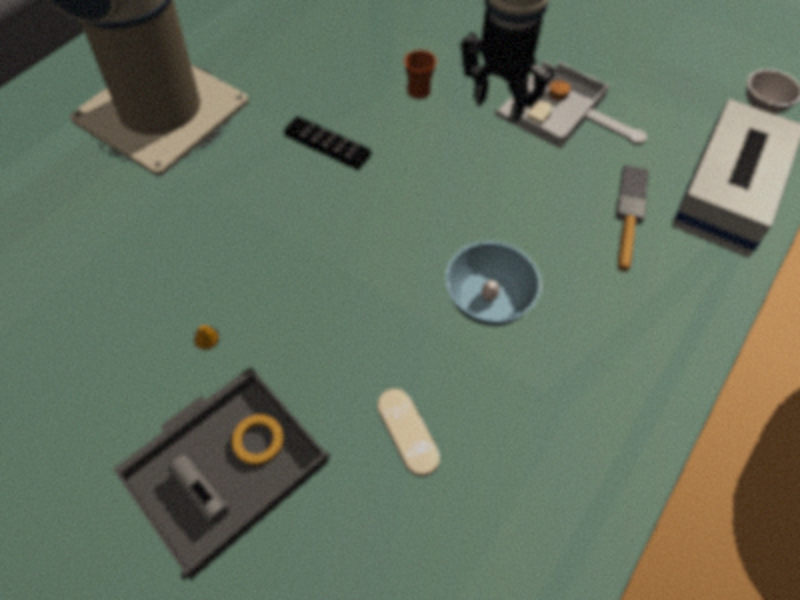

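View pics/t9.png

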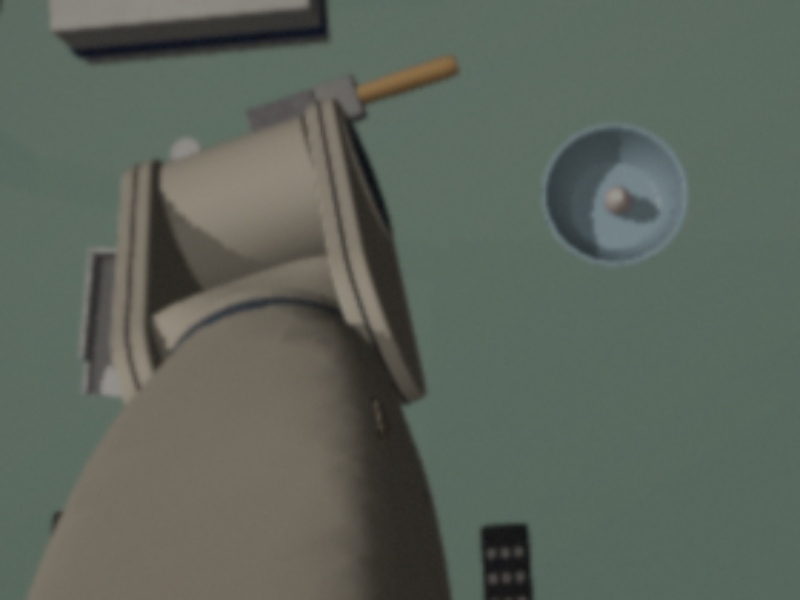

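The ring (258,438) and tube (200,487) lie in the tray, the egg stands in the bowl (490,290), and the stub (540,112) and cork (560,90) lie flat on the pan. Nothing else was disturbed, so I'm handing in.

```bash
python3 -c "
from station import robot
print(robot.finish_job())"
```

```text
the job is handed in; nothing more can be done
None
```

The job is handed in at about 37 s of the 131 s allowed: the ring and tube are side by side in the tray, the egg was set down in the bowl, and the stub and cork are side by side on the dustpan, with everything else left where it was as far as the last pictures show; no verdict was returned.

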